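Change the drum on the bench spindle sander and give it a trial run

ROBOT

A 6-joint arm with a two-finger parallel gripper is mounted at the origin on the work surface; the furniture and walls round the work are solid. World frame = base frame: x ahead of the robot, y to its left, z up, the work surface at z = 0. Lengths are in m, angles in degrees, forces in N, time in s.
With the tool pointing down it reaches from about 0.35 to 0.875 m from the base axis. Payload 4.2 kg.
Tool frame: the origin (TCP) lies midway between the tips of the shut fingers; the grasp point (between the pads) lies 19 mm behind it (r.pinch_z is the distance from the TCP to the grasp point, in m); z points along the fingers, y is the line along which they close (so a half turn about z gives the same grasp; the last joint's range is limited). The gripper opens to 87 mm and grips with 3 to 60 N. Pads are 19 mm wide; open, the fingers measure 117 mm over their backs; the gripper's body (75 mm by 190 mm) begins 51 mm behind the grasp point.
Start: joints at [-48.667, 22.042, 0.453, 0, -68.411, -14.817], TCP at [0.279, -0.559, 0.223] pointing down, gripper open.
Joint ranges: [-179.83, 179.83], [-69.29, 118.12], [-61.27, 80.66], [-181.25, 117.63], [-171.15, -9.14], [-177.46, 177.46]. Speed limits (degrees/s): [159.86, 159.86, 180, 180, 180, 180].

INTERFACE

Orientations are given as a 3x3 rotation matrix whose columns are the frame's x, y, z axes.
In Python, from station import r, imaging, models gives the robot as it stands. The module is installed in compiled form; this text tells all that it offers.
- The arm moves only by the tool apply_moves, never from a script. Its argument "moves" is a list of rows, each a list of 2 entries, a list of its own where there are three numbers: the shift along the tool's x, y, z in m, then the turn about the tool's z in degrees. A call has 1 to 5 rows; each row shifts and turns the commanded pose from where the row before left it, along the tool's axes as they then stand; what a row does not reach is not made up. A row lasts 1/12 s, in which the tool goes at most 41.7 mm and 7.16 degrees, less where a joint would pass 70% of its speed; a pose out of reach is approached as far as the arm can. A call is refused whole if a number of a shift passes 0.0417 or a number of a turn 7.16, either way. A call with a gripper value outside its range is refused whole. "hand" is the finger opening in m, from 0 to 0.087, set as the call begins (left out, the last holds). The fingers move at their own pace and stop on an object; the grip force is fixed at half the most. Time passes only in rows, so rows that do not move let the fingers close. It gives the time, the measured TCP pose, the force, the opening and the grip force at its end, in the units of the state.
- r.sense(): the state, without advancing time (a new reading comes with each control period).
- imaging.capture(name): name is "scene" or "top"; returns a dict with "frame" (420x560x3 uint8, blue, green, red), "intrinsics" (3x3 intrinsics, pixels), "eye" and "orientation" of the camera in the world. Camera axes: x right, y down, z forward; pixel columns grow to the right and rows downward; lengths in m; the calibration is good to about 2 mm. A picture is of the moment at which its call begins. There is no depth.
- r.finish_job(): hands the job in; it is judged then, once.
Trained networks look in a picture, given as the dict that the camera call returned (one of the last four; its "shot" number tells which), for a name from the list of things; names that differ only in an ending like _2 or _b are one class to them, and where a whole thing is asked for, a point or a joint stands for the part that bears it (a point fixed in the world has none). Each returns a list of dicts, best first, with "confidence" (0 to 1); they miss things now and then, are a little off and sometimes report something else, mostly with a low value. They report only what shows in the picture. A call takes as long as a camera call. They do not tell look-alikes from the thing itself.
- models.cut_out(picture, target): "region" (420x560 bool, what is visible of it) and "extent" ([left, top, width, height] as shares, 0 to 1, of the picture: columns of its width, rows of its height, round what is visible of it).
- models.place_of(picture, target): "at" ([column, row] as shares, 0 to 1, of the picture: columns of its width, rows of its height: a listed point, or the origin of a listed thing).
The state is a dict: "time_s": time; "joints": joint angles; "joint_velocities": joint speeds; "effort": joint torques, N m; "tcp_pos": TCP position; "ee_rot": TCP orientation; "wrist_force": force on the tool from outside, world axes, zero at the start; "moment": the same for the moment, N m; "gripper_width": opening from 0.0 (shut) to 1.0 (fully open); "gripper_force": force on a finger pad.
Only numpy, scipy, OpenCV 4.12 (cv2) and the standard library are available. Lean on these libraries where they do the work, as an engineer would, in place of code of your own. Each camera call takes 0.05 s, during which the arm holds its last target. There are 200 camera calls.

TASK

Change the drum on the bench sander: pull the slim sanding drum off the upright spindle and stand it upright on a clear patch of the bench top, then fit the widest of the three drums, its notches in line with the spindle's cross pin, and press it down past the sprung balls until it is fully home on its seat. Then give it a trial run with the two-step button on the sander's front: press it to its first stop and keep it there for about a second, then press it fully down, and let go. Leave the other drum and the jar as they stand, and knock nothing over.

Things in the scene. Friction and masses are not known exactly. Their poses are not given: they have to be found in the camera images.
- sander: Bench spindle sander, fixed, turned up to 0.35 rad. Origin on the bench under the spindle's axis, z up, -x its front, y along the spindle's cross pin. Grey housing; bright flat table x -85 to 70, y -86 to 86 mm, top 95 mm up; lower control apron in front, x -133 to -81, y -75 to 75 mm, top 76 mm up; black dust spigot at the back, out to x 95.
- seat (a point): Centre of the spindle's seat, a flat steel flange 44 mm across, 98 mm above the bench; axes as the sander's. The steel spindle rises from it: 16 mm thick, with a cross pin through its foot: 5 mm thick, 38 mm long, along this point's y, its top 7 mm above the seat.
- spindle_tip (a point): Top of the spindle on its axis, 60 mm above the seat; the last 6 mm taper. 20 mm above the seat two sprung balls stand 3 mm out of the spindle, on its +x and -x sides: a drum let down by its own weight stops on them with its underside about 14 mm above the seat, and a downward push of about 8 to 12 N takes it past them.
- wide_drum: The widest sanding drum: 58 mm across, 70 mm tall without its bar, 0.18 to 0.28 kg, brown sleeve, steel ends, standing upright. Origin at the centre of its underside, z up. Two notches in its lower rim, at +y and -y, 10 mm wide and 8 mm high, go over the cross pin: it goes home only with its y along the seat's y, either way round, within about 0.12 rad. Blind bore from below (see drum_bar).
- drum_bar (a point): Centre of the finger bar on top of the widest drum, 79 mm above its origin. The bar is dark steel, 12 mm thick along the drum's x, 34 mm long along its y (in line with the notches), 18 mm high: from 70 to 88 mm above the underside. The bore is 19 mm wide and 64 mm deep, widened to 24 mm in its lowest 8 mm and from 13 to 27 mm (groove in which the balls hold it when home).
- middle_drum: A drum 44 mm across of the same make and height (bar 34 x 12 mm), standing on the bench, to be left there; origin at the centre of its underside.
- slim_drum: The slim drum, 33 mm across, now home on the spindle (origin, the centre of its underside, at the seat), to come off: straight up by 60 mm or more, the sprung balls letting go of it at 8 to 14 N. Same make and height as the widest: finger bar 12 mm thick along its x, 27 mm long along its y, from 70 to 88 mm above its underside. 0.12 kg.
- screw_jar: Glass jar of screws with a red lid, 62 mm across, 80 mm tall, standing among the drums; origin at the centre of its underside.
- button_top (a point): Centre of the top of the two-step push button, a grey round cap 27 mm across in a bright ring at the sander's -y end of the apron (right-hand from the robot), 93.5 mm above the bench when free; pressed straight down. The small black rocker at the other end is not part of the job.
- first_step (a joint): First step of the button: 0 free, 0.005 m at the first stop; 1.6 N to start, 3.6 N at the stop.
- second_step (a joint): Second step of the button, after the first stop: 0 until about 14 N, 0.004 m when fully down, at 16 N (cap 9 mm down in all). Both steps spring back when let go.
- glue_bottle: Glue bottle, 62 mm across, 158 mm tall, at the near left; fixed bystander.
- spray_can: Spray can, 53 mm across, 152 mm tall, at the back; fixed bystander.
- wax_tin: Flat round tin with a green lid, 79 mm across, 34 mm tall, at the back; bystander, origin at the centre of its underside.
- offcut_block: Plain wood block, 65 x 70 x 40 mm, at the back left corner; bystander, origin at the centre of its underside.
There are look-alikes about, which are no part of the job. Leave any yellow look-alike of the slim_drum alone.

How it is judged:
By the outcome, as a careful person would: the job done as asked, in the order asked, and still so for the second after the job is handed in, with the robot touching nothing.
It also fails if it takes over 69 s, if anything falls off the work surface, if the arm or the gripper's body presses on something with over 40 N, if the wrist force passes 120 N, or if a joint passes its speed limit or range.

## Working session

There is one attempt and no reset: what is moved stays moved. The work goes in short steps, Python scripts to look and compute and a tool call to move; the robot and the scene stay as the last step left them, time stands still between calls to the robot, and variables do not carry over. Pictures are saved under pics/ and viewed, at most 10 in all, crops included, and the job is handed in when it is done.

Besides the shell and the picture viewer there is one more tool, called after "Emit:" in YAML: its name, and indented under it one key for each argument. apply_moves: Moves the arm, as the interface text tells. Its arguments: {"type":"object","properties":{"moves":{"type":"array"},"hand":{"type":"number"}},"required":["moves"]}

```bash
mkdir -p pics; cat > h.py <<'E'
import numpy as np, cv2
from station import r, imaging, models
def ray(p,uv):
    K=np.array(p["intrinsics"]);R=np.array(p["orientation"]);e=np.array(p["eye"])
    d=R@np.linalg.inv(K)@np.array([uv[0],uv[1],1.]);return e,d/np.linalg.norm(d)
def onz(p,uv,z):
    e,d=ray(p,uv);return e+d*(z-e[2])/d[2]
def proj(p,X):
    K=np.array(p["intrinsics"]);R=np.array(p["orientation"]);e=np.array(p["eye"])
    c=R.T@(np.array(X)-e);c=K@c;return c[:2]/c[2]
def tri(ps,uvs):
    A=np.zeros((3,3));b=np.zeros(3)
    for p,u in zip(ps,uvs):
        e,d=ray(p,u);M=np.eye(3)-np.outer(d,d);A+=M;b+=M@e
    return np.linalg.solve(A,b)
E
python3 - <<'E'
from h import *
s=imaging.capture("scene");t=imaging.capture("top")
cv2.imwrite("pics/s0.png",s["frame"]);cv2.imwrite("pics/t0.png",cv2.resize(t["frame"],(800,600),interpolation=cv2.INTER_CUBIC))
for p,n in((s,'s'),(t,'t')):
    print(n,np.round(p["eye"],3),np.round(p["orientation"],3).tolist(),np.round(p["intrinsics"],1).tolist())
Z=dict(spindle_tip=.158,wide_drum=0,drum_bar=.079,middle_drum=0,slim_drum=.098,screw_jar=0,button_top=.0935,sander=0,seat=.098,glue_bottle=0,wax_tin=0,spray_can=0)
for n,z in Z.items():
    for p,c in((s,'s'),(t,'t')):
        for o in models.place_of(p,n)[:3]:
            uv=np.array(o["at"])*[560,420]
            print(n,c,round(o["confidence"],2),uv.round(1),onz(p,uv,z).round(4))
E
```

```text
s [-0.176  0.485  0.698] [[-0.563, -0.496, 0.661], [-0.826, 0.321, -0.463], [0.017, -0.807, -0.59]] [[417.1, 0.0, 276.3], [0.0, 417.1, 204.3], [0.0, 0.0, 1.0]]
t [0.354 0.036 1.354] [[0.001, -0.996, 0.09], [-1.0, -0.0, 0.005], [-0.005, -0.09, -0.996]] [[507.1, 0.0, 277.9], [0.0, 507.1, 218.8], [0.0, 0.0, 1.0]]
spindle_tip s 0.97 [295.4 161.6] [ 0.555  -0.0835  0.158 ]
spindle_tip t 0.64 [328.7 182.3] [ 0.5489 -0.0786  0.158 ]
wide_drum s 0.85 [230.4 245.2] [0.5256 0.1309 0.    ]
wide_drum t 0.94 [247.  196.9] [0.5349 0.1265 0.    ]
wide_drum t 0.72 [361.8 223.2] [ 0.464  -0.1814  0.    ]
drum_bar s 0.73 [228.9 223.7] [0.5143 0.1368 0.079 ]
drum_bar t 0.7 [239.7 196.2] [0.5262 0.1398 0.079 ]
middle_drum s 0.68 [249.8 266. ] [0.4367 0.1285 0.    ]
middle_drum t 0.79 [244.6 235. ] [0.4322 0.1323 0.    ]
slim_drum s 0.67 [360.4 208.3] [ 0.3718 -0.1471  0.098 ]
slim_drum s 0.57 [341.7 195.1] [ 0.4389 -0.1464  0.098 ]
slim_drum s 0.55 [294.4 182. ] [ 0.5525 -0.0816  0.098 ]
slim_drum t 0.75 [329.5 183.5] [ 0.5556 -0.0863  0.098 ]
slim_drum t 0.63 [382.1 221.8] [ 0.4595 -0.216   0.098 ]
sli
[... 279 characters left out ...]
on_top t 0.45 [360.7 223.5] [ 0.4556 -0.1636  0.0935]
button_top t 0.45 [241.  196.7] [0.523  0.1353 0.0935]
sander s 0.86 [294.4 208.5] [ 0.562  -0.0937  0.    ]
sander t 0.87 [323.6 191.1] [ 0.5507 -0.0799  0.    ]
seat s 0.65 [296.4 180.9] [ 0.5539 -0.0892  0.098 ]
glue_bottle s 0.58 [227.  336.1] [0.2947 0.2676 0.    ]
glue_bottle t 0.83 [191.7 281.5] [0.3086 0.272  0.    ]
glue_bottle t 0.25 [238.  193.4] [0.5444 0.1508 0.    ]
wax_tin s 0.73 [191.5 231.8] [0.6258 0.1895 0.    ]
wax_tin s 0.58 [198.9 284.4] [0.4496 0.2537 0.    ]
wax_tin t 0.72 [221.  167.1] [0.6162 0.1975 0.    ]
spray_can s 0.58 [221.  221.1] [0.6237 0.1048 0.    ]
spray_can t 0.58 [253.7 160.8] [0.6335 0.109  0.    ]
```

View pics/s0.png

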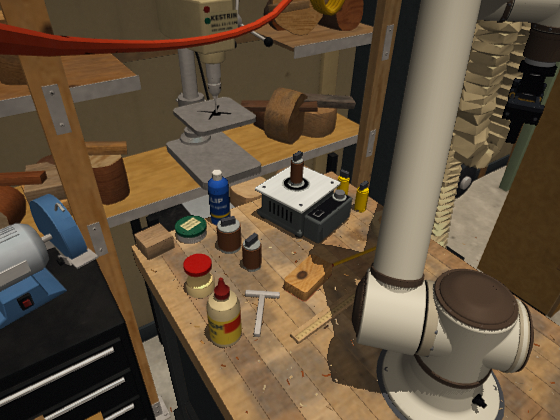

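View pics/t0.png

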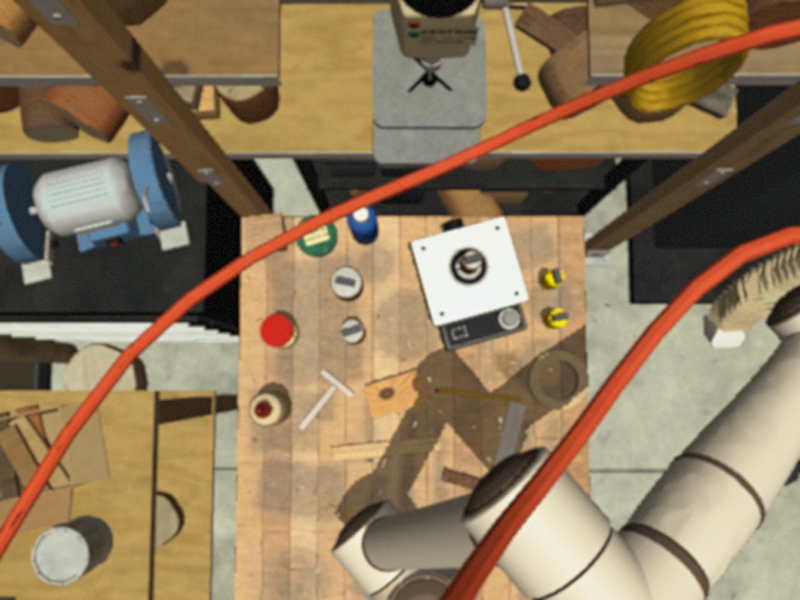

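The scene view shows the sander at (300,200), the wide drum at (229,230), the middle drum at (252,250), the jar at (200,275) and yellow look-alikes at (343,185) and (361,197). In the top view (800 px wide) the sander spindle is at (468,263), the wide drum at (346,282), the middle drum at (352,330) and the button at (510,318). Next I'll refine these positions.

```bash
python3 - <<'E'
from h import *
s=imaging.capture("scene");t=imaging.capture("top")
def mask(p,n,near):
    best=None
    for o in models.cut_out(p,n):
        m=o["region"];c=np.argwhere(m).mean(0)[::-1]
        if np.hypot(*(c-near))<25 and (best is None): best=m
    return best
# white plate
for p,n,near in((t,'t',(328,187)),(s,'s',(296,186))):
    g=cv2.cvtColor(p["frame"],cv2.COLOR_BGR2HSV)
    m=((g[...,2]>185)&(g[...,1]<40)).astype(np.uint8)
    roi=np.zeros_like(m);u,v=near;roi[v-50:v+50,u-60:u+60]=1
    m=cv2.morphologyEx(m*roi,cv2.MORPH_CLOSE,np.ones((3,3)))
    cs=cv2.findContours(m,0,2)[0];c=max(cs,key=cv2.contourArea)
    X=np.array([onz(p,q[0],.095)[:2] for q in cv2.convexHull(c)],np.float32)
    rr=cv2.minAreaRect(X*1000);print('plate',n,cv2.contourArea(c),rr)
for n,nt,ns in(("wide_drum",(243,197),(229,232)),("slim_drum",(329,184),(297,168)),("middle_drum",(246,231),(252,250)),("button_top",(358,223),(340,196))):
    for p,c,near in((t,'t',nt),(s,'s',ns)):
        m=mask(p,n,np.array(near))
        print(n,c,None if m is None else (m.sum(),np.argwhere(m).mean(0)[::-1].round(1),np.argwhere(m).min(0),np.argwhere(m).max(0)))
def crop(p,u,v,w,h,k): return cv2.resize(p["frame"][v:v+h,u:u+w],(w*k,h*k),interpolation=cv2.INTER_CUBIC)
a=np.vstack([crop(t,220,170,66,75,4),np.zeros((0,264,3),np.uint8)])
b=crop(t,285,150,100,100,3);c=crop(s,205,200,66,75,4);d=crop(s,250,130,100,100,3)
C=np.zeros((600,570,3),np.uint8);C[:300,:264]=a;C[:300,264:564]=b;C[300:,:264]=c;C[300:,264:564]=d
cv2.imwrite("pics/c1.png",C)
E
```

```text
plate t 4050.0 ((541.9197387695312, -83.53045654296875), (154.58071899414062, 171.2784423828125), 15.55631160736084)
plate s 1484.0 ((539.9268798828125, -85.15359497070312), (152.82150268554688, 169.1457061767578), 15.675686836242676)
wide_drum t (np.int64(437), array([241.9, 198.1]), array([186, 231]), array([210, 253]))
wide_drum s (np.int64(819), array([228.9, 234.8]), array([216, 217]), array([254, 241]))
slim_drum t (np.int64(193), array([328.8, 182.9]), array([175, 322]), array([191, 336]))
slim_drum s (np.int64(366), array([296.5, 168.8]), array([152, 290]), array([185, 303]))
middle_drum t (np.int64(238), array([246.4, 231.8]), array([224, 238]), array([240, 255]))
middle_drum s (np.int64(601), array([251.8, 253. ]), array([234, 242]), array([271, 261]))
button_top t (np.int64(112), array([356.1, 222.2]), array([216, 351]), array([228, 361]))
button_top s None
```

View pics/c1.png

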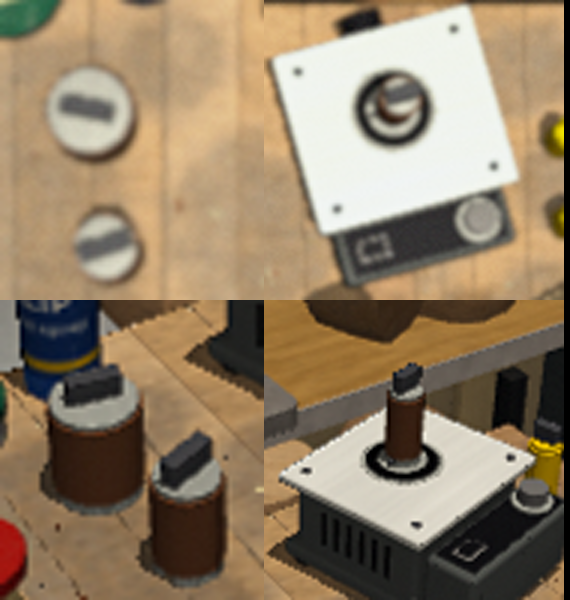

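The crops show the wide drum's bar nearly along world y with a slight slope (top left panel). The slim bar is in line with the plate's y axis, and the button cap is at about t(356,222). Next comes a silhouette fit of the drum poses.

```bash
cat >> h.py <<'E'
from scipy.optimize import minimize
def cyl(rad,z0,z1,n=40):
    a=np.linspace(0,2*np.pi,n,endpoint=False)
    return np.array([[rad*np.cos(q),rad*np.sin(q),z] for z in(z0,z1) for q in a])
def box(lx,ly,z0,z1): return np.array([[sx*lx/2,sy*ly/2,z] for sx in(-1,1) for sy in(-1,1) for z in(z0,z1)])
def sil(p,parts,pose,S=8):
    c,s_=np.cos(pose[2]),np.sin(pose[2]);R=np.array([[c,-s_,0],[s_,c,0],[0,0,1]])
    im=np.zeros((420,560),np.float32);
    allp=[np.array([proj(p,R@q+[pose[0],pose[1],pose[3]]) for q in P]) for P in parts]
    lo=np.floor(np.vstack(allp).min(0)).astype(int)-3;hi=np.ceil(np.vstack(allp).max(0)).astype(int)+4
    sub=np.zeros(((hi[1]-lo[1])*S,(hi[0]-lo[0])*S),np.uint8)
    for P in allp:
        h=cv2.convexHull(((P-lo+.5)*S).astype(np.float32));cv2.fillConvexPoly(sub,np.round(h).astype(np.int32),1)
    im[lo[1]:hi[1],lo[0]:hi[0]]=cv2.resize(sub.astype(np.float32),(hi[0]-lo[0],hi[1]-lo[1]),interpolation=cv2.INTER_AREA)
    return im
def fit(obs,parts,x0,z):
    # obs: list of (picture, mask); fit x,y (yaw fixed)
    def f(x): return sum(np.abs(sil(p,parts,[x[0]/1e3,x[1]/1e3,x0[2],z])-m).sum() for p,m in obs)
    o=minimize(f,np.array(x0[:2])*1e3,method="Nelder-Mead",options=dict(initial_simplex=np.array(x0[:2])*1e3+np.array([[0,0],[6,0],[0,6]]),xatol=.1))
    return o.x.round(1),round(o.fun,1)
E
python3 - <<'E'
from h import *
s=imaging.capture("scene");t=imaging.capture("top")
def mask(p,n,near):
    for o in models.cut_out(p,n):
        m=o["region"];c=np.argwhere(m).mean(0)[::-1]
        if np.hypot(*(c-near))<12: return m.astype(np.float32)
def bar(p,near,rad,z,thr):
    g=cv2.cvtColor(p["frame"],cv2.COLOR_BGR2GRAY).astype(float)
    v,u=np.mgrid[:420,:560];k=np.hypot(u-near[0],v-near[1])<rad
    m=k&(g<thr);q=np.argwhere(m)[:,::-1];w=(thr-g[m])
    X=np.array([onz(p,a,z)[:2] for a in q]);c=np.average(X,axis=0,weights=w)
    E,V=np.linalg.eigh(np.cov(X.T,aweights=w));d=V[:,1];return c.round(4),np.degrees(np.arctan2(-d[0],d[1])).round(1),np.sqrt(E*12).round(4),m.sum()
print('bar wide',bar(t,(242,197),8.5,.088,125)); print('bar mid',bar(t,(246.5,231),6.5,.088,125))
for thr in(105,125): print('bar slim',bar(t,(331.5,181.5),4.5,.186,thr))
for n,rad,yaw,z,nt,ns,x0 in(("wide_drum",.029,-.1,0,(242,198),(229,234),(.527,.138)),("slim_drum",.0165,.272,.098,(329,183),(296,168),(.548,-.082)),("middle_drum",.022,.25,0,(246,231),(252,252),(.432,.132))):
    P=[cyl(rad,0,.07),box(.012,.027 if rad<.02 else .034,.07,.088)]
    mt,ms=mask(t,n,nt),mask(s,n,ns)
    for o in([(t,mt)],[(s,ms)],[(t,mt),(s,ms)]): print(n,fit(o,P,(*x0,yaw),z))
a=np.radians(15.6);b=onz(t,(356.3,222.3),.0935);b2=onz(s,(250+(532-264)/3,130+(486-300)/3),.0935)
R=np.array([[np.cos(a),np.sin(a)],[-np.sin(a),np.cos(a)]])
print('button',b,b2,R@(b[:2]-[.5485,-.082]),R@(b2[:2]-[.5485,-.082]))
for u,v in((365,370),(430,370),(430,415),(400,310)): print((u,v),onz(t,(u*.7,v*.7),.0).round(3))
q=r.sense();print(q["tcp_pos"],np.round(q["ee_rot"],3).tolist(),q["wrist_force"])
E
```

```text
bar wide (array([0.5242, 0.1353]), np.float64(-11.9), array([0.0092, 0.0307]), np.int64(55))
bar mid (array([0.4381, 0.1225]), np.float64(19.5), array([0.0093, 0.0308]), np.int64(52))
bar slim (array([ 0.5482, -0.0824]), np.float64(22.2), array([0.0083, 0.0193]), np.int64(31))
bar slim (array([ 0.5483, -0.0824]), np.float64(21.0), array([0.0099, 0.0189]), np.int64(39))
wide_drum (array([528.7, 137. ]), np.float64(53.9))
wide_drum (array([525.1, 133.5]), np.float64(55.3))
wide_drum (array([526.2, 134.5]), np.float64(138.3))
slim_drum (array([550.1, -80.5]), np.float64(21.1))
slim_drum (array([549.6, -84.4]), np.float64(45.1))
slim_drum (array([548.9, -82.6]), np.float64(91.5))
middle_drum (array([437.7, 125.1]), np.float64(34.7))
middle_drum (array([437., 122.]), np.float64(62.0))
middle_drum (array([436.3, 123.3]), np.float64(108.6))
button [ 0.45859236 -0.15269205  0.0935    ] [ 0.45731419 -0.15522965  0.0935    ] [-0.10560616 -0.04390999] [-0.10751966 -0.04601038]
(365, 370) [0.368 0.103 0.   ]
(430, 370) [ 0.368 -0.018  0.   ]
(430, 415) [ 0.285 -0.018  0.   ]
(400, 310) [0.481 0.038 0.   ]
[ 0.27904424 -0.5592158   0.22255887] [[-0.895, -0.446, -0.0], [-0.446, 0.895, 0.0], [0.0, 0.0, -1.0]] [ 0.07554914 -0.27069346 -0.31486644]
```

Emit:
apply_moves:
  moves:
    - [[-0.0302,0.0204,0],0]
    - [[-0.0302,0.0204,0],0]
    - [[-0.0302,0.0204,0],0]
    - [[-0.0302,0.0204,0],0]
    - [[-0.0302,0.0204,0],0]
  hand: 0.04

```text
time_s: 2.62
tcp_pos: [0.3691, -0.3992, 0.2227]
ee_rot: [[-0.895, -0.446, 0.0], [-0.446, 0.895, -0.0], [-0.0, -0.0, -1.0]]
wrist_force: [1.3, 0.4, 0.7]
gripper_width: 0.709
gripper_force: 0.0
```

Emit:
apply_moves:
  moves:
    - [[-0.0302,0.0204,0],0]
    - [[-0.0302,0.0204,0],0]
    - [[-0.0302,0.0204,0],0]
    - [[-0.0302,0.0204,0],0]
    - [[-0.0302,0.0204,0],0]

```text
time_s: 3.03
tcp_pos: [0.4588, -0.2402, 0.2229]
ee_rot: [[-0.895, -0.447, 0.001], [-0.447, 0.895, -0.0], [-0.001, -0.0, -1.0]]
wrist_force: [0.4, -0.7, 0.1]
gripper_width: 0.467
gripper_force: 0.0
```

Emit:
apply_moves:
  moves:
    - [[-0.0302,0.0204,0],0]
    - [[-0.0302,0.0204,0],0]
    - [[-0.0302,0.0204,0],0]
    - [[-0.0302,0.0204,0],0]
    - [[-0.0302,0.0204,0],0]

```text
time_s: 3.45
tcp_pos: [0.5484, -0.0814, 0.2229]
ee_rot: [[-0.895, -0.447, 0.001], [-0.447, 0.895, -0.0], [-0.001, -0.0, -1.0]]
wrist_force: [0.5, -0.9, 0.5]
gripper_width: 0.46
gripper_force: 0.0
```

Emit:
apply_moves:
  moves:
    - [[0,0,0],-6.6]
    - [[0,0,0],-6.6]
    - [[0,0,0],-6.6]
    - [[0,0,0],-6.6]
    - [[0,0,0],-6.6]

```text
time_s: 3.87
tcp_pos: [0.5478, -0.0829, 0.2226]
ee_rot: [[-0.502, -0.865, 0.0], [-0.865, 0.502, -0.0], [0.0, -0.0, -1.0]]
wrist_force: [-0.1, 0.7, -0.2]
gripper_width: 0.462
gripper_force: 0.0
```

Emit:
apply_moves:
  moves:
    - [[0,0,0],-6.6]
    - [[0,0,0],-6.6]
    - [[0,0,0],-6.6]
    - [[0,0,0],-6.6]
    - [[0,0,0],-6.6]

```text
time_s: 4.28
tcp_pos: [0.5478, -0.0832, 0.2226]
ee_rot: [[0.05, -0.999, 0.0], [-0.999, -0.05, 0.0], [-0.0, -0.0, -1.0]]
wrist_force: [-0.3, -0.4, 0.6]
gripper_width: 0.456
gripper_force: 0.0
```

Emit:
apply_moves:
  moves:
    - [[0,0,0],-6.6]
    - [[0,0,0],-6.5]
    - [[0,0,0],0]

```text
time_s: 4.53
tcp_pos: [0.5478, -0.0832, 0.2227]
ee_rot: [[0.271, -0.963, 0.0], [-0.963, -0.271, 0.0], [0.0, -0.0, -1.0]]
wrist_force: [0.4, 0.4, 0.6]
gripper_width: 0.46
gripper_force: 0.0
```

Emit:
apply_moves:
  moves:
    - [[-0.0005,-0.0009,0.015],0]
    - [[0,0,0.015],0]
    - [[0,0,0.013],0]
    - [[0,0,0.009],0]
    - [[0,0,0],0]

```text
time_s: 4.95
tcp_pos: [0.5472, -0.0825, 0.1685]
ee_rot: [[0.267, -0.964, -0.004], [-0.964, -0.267, -0.0], [-0.001, 0.004, -1.0]]
wrist_force: [-0.4, -0.6, 0.2]
gripper_width: 0.461
gripper_force: 0.0
```

Emit:
apply_moves:
  moves:
    - [[0,0,0],0]
    - [[0,0,0],0]
    - [[0,0,0],0]
    - [[0,0,0],0]
    - [[0,0,0],0]
  hand: 0.0

```text
time_s: 5.37
tcp_pos: [0.5488, -0.0824, 0.1712]
ee_rot: [[0.269, -0.963, 0.001], [-0.963, -0.269, 0.0], [0.0, -0.001, -1.0]]
wrist_force: [-0.9, -0.2, -0.3]
gripper_width: 0.163
gripper_force: 0.0
```

Emit:
apply_moves:
  moves:
    - [[0,0,0],0]
    - [[0,0,0],0]
    - [[0,0,0],0]

```text
time_s: 5.62
tcp_pos: [0.5488, -0.0825, 0.171]
ee_rot: [[0.269, -0.963, 0.001], [-0.963, -0.269, -0.0], [0.0, -0.001, -1.0]]
wrist_force: [0.5, -0.3, 1.8]
gripper_width: 0.134
gripper_force: 30.0
```

```bash
python3 - <<'E'
from h import *
s=imaging.capture("scene");t=imaging.capture("top")
C=np.zeros((420,840,3),np.uint8)
C=np.hstack([cv2.resize(s["frame"][80:220,220:360],(400,400)),cv2.resize(t["frame"][110:250,260:400],(400,400))]);cv2.imwrite("pics/g1.png",C)
q=r.sense();print(q)
E
```

```text
{'time_s': 5.7167, 'joints': array([ 8.19821648e+00,  1.77317828e+01, -1.39003667e+01,  1.57168363e-02,
       -5.83154042e+01,  7.41743320e+00]), 'joint_velocities': array([-0.00920178,  0.09740607, -0.00486817,  0.07154746,  0.0384892 ,
       -0.00458749]), 'effort': array([-1.44045940e-01, -3.24549222e+01,  1.63455319e+01,  3.60273018e+00,
        5.77412825e-02,  3.26358284e-03]), 'tcp_pos': array([ 0.5488506 , -0.08244904,  0.17101977]), 'ee_rot': array([[ 2.69321379e-01, -9.63049901e-01,  9.39307793e-04],
       [-9.63050296e-01, -2.69321587e-01, -1.00508802e-04],
       [ 3.49770857e-04, -8.77531479e-04, -9.99999554e-01]]), 'wrist_force': array([0.39401679, 0.28165014, 1.519029  ]), 'moment': array([0.11299454, 0.10667221, 0.04816421]), 'gripper_force': 29.99860793352127, 'gripper_width': 0.1347720590398169}
```

View pics/g1.png

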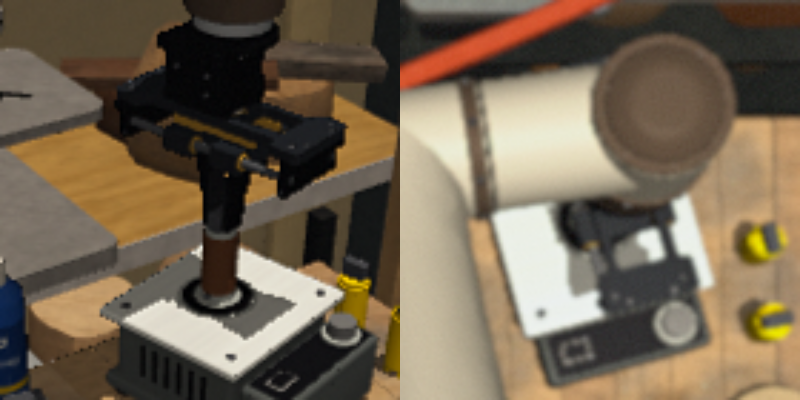

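The slim bar is gripped (11.7 mm). The picture shows that the gripper body's long side lies along the closing direction. Pulling up now.

Emit:
apply_moves:
  moves:
    - [[0,0,-0.003],0]
    - [[0,0,-0.004],0]
    - [[0,0,-0.005],0]
    - [[0,0,-0.006],0]
    - [[0,0,-0.008],0]

```text
time_s: 6.13
tcp_pos: [0.5481, -0.0827, 0.1972]
ee_rot: [[0.269, -0.963, -0.002], [-0.963, -0.269, -0.001], [0.0, 0.002, -1.0]]
wrist_force: [0.0, 0.3, 0.2]
gripper_width: 0.136
gripper_force: 30.0
```

Emit:
apply_moves:
  moves:
    - [[0,0,-0.012],0]
    - [[0,0,-0.015],0]
    - [[0,0,-0.018],0]
    - [[0,0,-0.015],0]
    - [[0,0,0],0]

```text
time_s: 6.55
tcp_pos: [0.5503, -0.0828, 0.2617]
ee_rot: [[0.27, -0.963, 0.008], [-0.963, -0.27, -0.001], [0.003, -0.008, -1.0]]
wrist_force: [0.8, -0.2, -0.2]
gripper_width: 0.132
gripper_force: 30.0
```

```bash
python3 - <<'E'
from h import *
s=imaging.capture("scene");t=imaging.capture("top")
C=np.hstack([cv2.resize(s["frame"][60:300,200:360],(400,600),interpolation=cv2.INTER_CUBIC),cv2.resize(t["frame"][90:330,200:360],(400,600),interpolation=cv2.INTER_CUBIC)]);cv2.imwrite("pics/g2.png",C)
q=r.sense();print(q["tcp_pos"],q["gripper_width"],q["wrist_force"])
E
```

```text
[ 0.54837545 -0.08241537  0.25757735] 0.13644409930253823 [-0.70413902  0.65625671 -1.4209981 ]
```

View pics/g2.png

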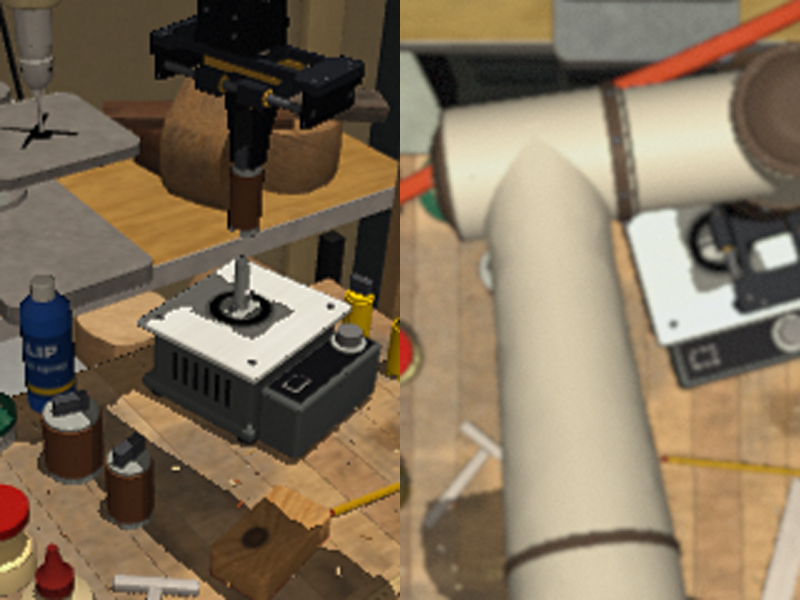

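The slim drum is off, held straight, and the bare spindle shows at scene crop (243,285). I'll set it down at about (0.49, 0.045).

Emit:
apply_moves:
  moves:
    - [[-0.0277,0.0044,0],0]
    - [[-0.0277,0.0044,0],0]
    - [[-0.0277,0.0044,0],0]
    - [[-0.0277,0.0044,0],0]
    - [[-0.0277,0.0044,0],0]

```text
time_s: 7.07
tcp_pos: [0.4884, 0.0457, 0.2553]
ee_rot: [[0.269, -0.963, -0.003], [-0.963, -0.269, -0.001], [0.0, 0.003, -1.0]]
wrist_force: [0.8, 0.4, -1.9]
gripper_width: 0.136
gripper_force: 30.0
```

Emit:
apply_moves:
  moves:
    - [[0,0,0],0]
    - [[0,0,0.03],0]
    - [[0,0,0.035],0]
    - [[0,0,0.035],0]
    - [[0,0,0.03],0]

```text
time_s: 7.48
tcp_pos: [0.4883, 0.0444, 0.124]
ee_rot: [[0.269, -0.963, -0.003], [-0.963, -0.269, -0.001], [-0.0, 0.003, -1.0]]
wrist_force: [0.2, -0.1, -1.0]
gripper_width: 0.132
gripper_force: 30.0
```

Emit:
apply_moves:
  moves:
    - [[0,0,0.02],0]
    - [[0,0,0.015],0]
    - [[0,0,0.01],0]
    - [[0,0,0],0]
    - [[0,0,0],0]

```text
time_s: 7.9
tcp_pos: [0.4893, 0.0445, 0.0807]
ee_rot: [[0.269, -0.963, -0.003], [-0.963, -0.269, -0.001], [0.001, 0.003, -1.0]]
wrist_force: [0.8, 0.4, -0.1]
gripper_width: 0.131
gripper_force: 30.0
```

Emit:
apply_moves:
  moves:
    - [[0,0,0.003],0]
    - [[0,0,0.002],0]
    - [[0,0,0.0015],0]
    - [[0,0,0],0]
    - [[0,0,0],0]

```text
time_s: 8.32
tcp_pos: [0.4902, 0.045, 0.0753]
ee_rot: [[0.269, -0.963, 0.001], [-0.963, -0.269, 0.0], [-0.0, -0.001, -1.0]]
wrist_force: [0.3, 0.1, -1.1]
gripper_width: 0.138
gripper_force: 30.0
```

Emit:
apply_moves:
  moves:
    - [[0,0,0.001],0]
    - [[0,0,0.001],0]
    - [[0,0,0],0]

```text
time_s: 8.57
tcp_pos: [0.4901, 0.0451, 0.0731]
ee_rot: [[0.269, -0.963, 0.0], [-0.963, -0.269, 0.0], [0.0, -0.0, -1.0]]
wrist_force: [-0.8, -0.6, -0.1]
gripper_width: 0.134
gripper_force: 30.0
```

Emit:
apply_moves:
  moves:
    - [[0,0,0.0007],0]
    - [[0,0,0.0005],0]
    - [[0,0,0],0]

```text
time_s: 8.82
tcp_pos: [0.4905, 0.045, 0.073]
ee_rot: [[0.27, -0.963, 0.001], [-0.963, -0.27, -0.0], [0.0, -0.001, -1.0]]
wrist_force: [-2.0, 0.0, 6.8]
gripper_width: 0.135
gripper_force: 30.0
```

Emit:
apply_moves:
  moves:
    - [[0,0,0],0]
    - [[0,0,0],0]
    - [[0,0,0],0]
    - [[0,0,0],0]
    - [[0,0,0],0]
  hand: 0.04

```text
time_s: 9.23
tcp_pos: [0.49, 0.045, 0.0717]
ee_rot: [[0.269, -0.963, -0.0], [-0.963, -0.269, -0.0], [0.0, 0.0, -1.0]]
wrist_force: [0.3, -0.7, -0.1]
gripper_width: 0.417
gripper_force: 0.0
```

Emit:
apply_moves:
  moves:
    - [[0,0,-0.005],0]
    - [[0,0,-0.02],0]
    - [[0,0,-0.04],0]
    - [[0,0,-0.04],0]
    - [[0,0,-0.03],0]

```text
time_s: 9.65
tcp_pos: [0.4908, 0.045, 0.2104]
ee_rot: [[0.27, -0.963, 0.003], [-0.963, -0.27, 0.0], [0.001, -0.003, -1.0]]
wrist_force: [0.8, 1.1, 0.2]
gripper_width: 0.458
gripper_force: 0.0
```

```bash
python3 - <<'E'
from h import *
s=imaging.capture("scene")
cv2.imwrite("pics/g3.png",cv2.resize(s["frame"][60:300,160:400],(600,600),interpolation=cv2.INTER_CUBIC))
q=r.sense();p=q["tcp_pos"];R=np.array(q["ee_rot"]);print(p,R.round(3).tolist(),q["joints"].round(1))
print(R.T@(np.array([.5255,.1352,.2])-p))
E
```

```text
[0.49432965 0.04572218 0.21637609] [[0.271, -0.962, 0.015], [-0.963, -0.271, 0.003], [0.001, -0.015, -1.0]] [ 24.2   9.3 -18.4   0.2 -61.5  -8.6]
[-0.07770501 -0.05399703  0.01709677]
```

View pics/g3.png

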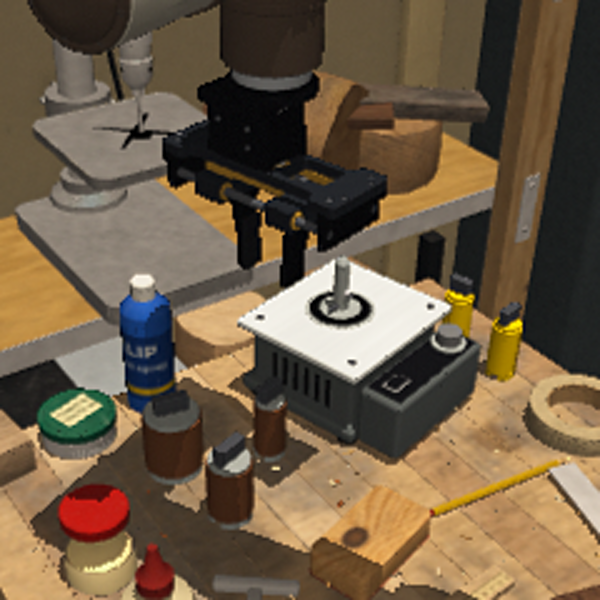

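The slim drum stands upright at (270,420), next to the middle drum at (230,480) and the wide drum at (172,440); nothing else moved. The spray can is close behind the wide drum, so I'll grip its bar end to end.

Emit:
apply_moves:
  moves:
    - [[-0.0258,-0.0195,0],0]
    - [[-0.0258,-0.0195,0],0]
    - [[-0.0258,-0.0195,0],0]
    - [[0,0,0],-7]
    - [[0,0,0],-7]
  hand: 0.055

```text
time_s: 10.12
tcp_pos: [0.5259, 0.1369, 0.2064]
ee_rot: [[0.501, -0.865, -0.001], [-0.865, -0.501, -0.0], [-0.0, 0.001, -1.0]]
wrist_force: [-0.7, -0.5, -0.6]
gripper_width: 0.626
gripper_force: 0.0
```

Emit:
apply_moves:
  moves:
    - [[0,0,0],-7]
    - [[0,0,0],-7]
    - [[0,0,0],-7]
    - [[0,0,0],-7]
    - [[0,0,0],-7]

```text
time_s: 10.53
tcp_pos: [0.5254, 0.1353, 0.2067]
ee_rot: [[0.906, -0.423, -0.0], [-0.423, -0.906, -0.0], [-0.0, 0.0, -1.0]]
wrist_force: [-0.6, -0.0, -0.6]
gripper_width: 0.63
gripper_force: 0.0
```

Emit:
apply_moves:
  moves:
    - [[0,0,0],-7]
    - [[0,0,0],-6.5]
    - [[0,0,0],0]
    - [[0,0,0],0]

```text
time_s: 10.87
tcp_pos: [0.5254, 0.1353, 0.2068]
ee_rot: [[0.978, -0.209, -0.0], [-0.209, -0.978, -0.0], [-0.0, 0.0, -1.0]]
wrist_force: [-0.5, 0.7, -0.5]
gripper_width: 0.634
gripper_force: 0.0
```

```bash
python3 - <<'E'
from h import *
q=r.sense();p=q["tcp_pos"];R=np.array(q["ee_rot"]);print(p,R.round(3).tolist(),q["joints"].round(1))
print(R.T@(np.array([.5255,.1352,.073])-p))
E
```

```text
[0.52543163 0.13526588 0.20676284] [[0.978, -0.209, -0.0], [-0.209, -0.978, -0.0], [-0.0, 0.0, -1.0]] [ 31.6  14.8 -12.6  -0.  -62.7  46.4]
[1.06661563e-04 3.80703056e-05 1.33762824e-01]
```

Emit:
apply_moves:
  moves:
    - [[0,0,0.03],0]
    - [[0,0,0.035],0]
    - [[0,0,0.03],0]
    - [[0,0,0.02],0]
    - [[0,0,0.01],0]

```text
time_s: 11.28
tcp_pos: [0.5237, 0.1344, 0.0788]
ee_rot: [[0.978, -0.209, -0.005], [-0.209, -0.978, -0.002], [-0.004, 0.003, -1.0]]
wrist_force: [-1.2, -0.6, 0.4]
gripper_width: 0.634
gripper_force: 0.0
```

Emit:
apply_moves:
  moves:
    - [[0,0,0.005],0]
    - [[0,0,0.0035],0]
    - [[0,0,0],0]
    - [[0,0,0],0]

```text
time_s: 11.62
tcp_pos: [0.5264, 0.1358, 0.0746]
ee_rot: [[0.979, -0.206, 0.002], [-0.206, -0.979, 0.001], [0.002, -0.002, -1.0]]
wrist_force: [-0.5, 0.0, -0.0]
gripper_width: 0.633
gripper_force: 0.0
```

Emit:
apply_moves:
  moves:
    - [[0,0,0],0]
    - [[0,0,0],0]
    - [[0,0,0],0]
    - [[0,0,0],0]
    - [[0,0,0],0]
  hand: 0.0

```text
time_s: 12.03
tcp_pos: [0.5258, 0.1354, 0.0738]
ee_rot: [[0.979, -0.206, 0.001], [-0.206, -0.979, 0.0], [0.001, -0.001, -1.0]]
wrist_force: [-0.2, 0.6, 0.8]
gripper_width: 0.383
gripper_force: 30.0
```

Emit:
apply_moves:
  moves:
    - [[0,0,0],0]
    - [[0,0,0],0]
    - [[0,0,0],0]

```text
time_s: 12.28
tcp_pos: [0.5258, 0.1355, 0.0738]
ee_rot: [[0.979, -0.206, 0.001], [-0.206, -0.979, 0.0], [0.001, -0.0, -1.0]]
wrist_force: [-1.1, 0.6, 3.5]
gripper_width: 0.385
gripper_force: 30.0
```

Emit:
apply_moves:
  moves:
    - [[0,0,-0.01],0]
    - [[0,0,-0.025],0]
    - [[0,0,-0.035],0]
    - [[0,0,-0.035],0]
    - [[0,0,-0.01],0]

```text
time_s: 12.7
tcp_pos: [0.5282, 0.1362, 0.1943]
ee_rot: [[0.979, -0.205, 0.009], [-0.205, -0.979, 0.003], [0.008, -0.005, -1.0]]
wrist_force: [1.4, 1.1, -2.0]
gripper_width: 0.383
gripper_force: 30.0
```

Emit:
apply_moves:
  moves:
    - [[-0.0227,0.0266,0],0]
    - [[-0.0227,0.0266,0],0]
    - [[-0.0227,0.0266,0],0]
    - [[-0.0227,0.0266,0],0]
    - [[0,0,0],0]

```text
time_s: 13.12
tcp_pos: [0.4079, 0.0461, 0.1871]
ee_rot: [[0.978, -0.209, -0.007], [-0.209, -0.978, -0.001], [-0.007, 0.003, -1.0]]
wrist_force: [-0.5, -0.2, -2.4]
gripper_width: 0.387
gripper_force: 30.0
```

Emit:
apply_moves:
  moves:
    - [[0,0,0.025],0]
    - [[0,0,0.035],0]
    - [[0,0,0.03],0]
    - [[0,0,0.012],0]
    - [[0,0,0.006],0]

```text
time_s: 13.53
tcp_pos: [0.4129, 0.0489, 0.0781]
ee_rot: [[0.978, -0.207, -0.005], [-0.207, -0.978, -0.002], [-0.005, 0.003, -1.0]]
wrist_force: [-0.2, -0.2, -2.2]
gripper_width: 0.386
gripper_force: 30.0
```

Emit:
apply_moves:
  moves:
    - [[0,0,0.003],0]
    - [[0,0,0.002],0]
    - [[0,0,0],0]
    - [[0,0,0],0]

```text
time_s: 13.87
tcp_pos: [0.4155, 0.0503, 0.0762]
ee_rot: [[0.979, -0.206, 0.002], [-0.206, -0.979, 0.001], [0.002, -0.001, -1.0]]
wrist_force: [-0.1, 0.8, -2.2]
gripper_width: 0.386
gripper_force: 30.0
```

Emit:
apply_moves:
  moves:
    - [[0,0,0.0015],0]
    - [[0,0,0.001],0]
    - [[0,0,0],0]

```text
time_s: 14.12
tcp_pos: [0.4155, 0.0502, 0.0737]
ee_rot: [[0.979, -0.205, 0.002], [-0.205, -0.979, 0.001], [0.002, -0.001, -1.0]]
wrist_force: [-0.4, 0.2, 3.6]
gripper_width: 0.385
gripper_force: 30.0
```

Emit:
apply_moves:
  moves:
    - [[0,0,0.0007],0]
    - [[0,0,0],0]

```text
time_s: 14.28
tcp_pos: [0.4156, 0.0503, 0.0737]
ee_rot: [[0.979, -0.205, 0.002], [-0.205, -0.979, 0.0], [0.002, -0.001, -1.0]]
wrist_force: [-3.3, -0.1, 10.6]
gripper_width: 0.386
gripper_force: 30.0
```

Emit:
apply_moves:
  moves:
    - [[0,0,0],0]
    - [[0,0,0],0]
    - [[0,0,0],0]
    - [[0,0,-0.015],0]
    - [[0,0,-0.02],0]
  hand: 0.05

```text
time_s: 14.7
tcp_pos: [0.4134, 0.0492, 0.1061]
ee_rot: [[0.978, -0.206, -0.005], [-0.206, -0.978, -0.002], [-0.004, 0.003, -1.0]]
wrist_force: [-0.4, 0.7, 0.9]
gripper_width: 0.562
gripper_force: 0.0
```

Emit:
apply_moves:
  moves:
    - [[0,0,0],7]
    - [[0,0,0],7]
    - [[0,0,0],7]
    - [[0,0,0],7]
    - [[0,0,0],7]
  hand: 0.035

```text
time_s: 15.12
tcp_pos: [0.4147, 0.0498, 0.107]
ee_rot: [[0.679, -0.734, -0.0], [-0.734, -0.679, -0.0], [-0.0, 0.0, -1.0]]
wrist_force: [0.2, -0.3, -0.1]
gripper_width: 0.41
gripper_force: 0.0
```

Emit:
apply_moves:
  moves:
    - [[0,0,0],7]
    - [[0,0,0],7]
    - [[0,0,0],7]
    - [[0,0,0],7]
    - [[0,0,0],7]

```text
time_s: 15.53
tcp_pos: [0.4147, 0.0498, 0.1069]
ee_rot: [[0.135, -0.991, -0.0], [-0.991, -0.135, -0.0], [0.0, 0.0, -1.0]]
wrist_force: [-0.0, -0.4, 0.6]
gripper_width: 0.406
gripper_force: 0.0
```

Emit:
apply_moves:
  moves:
    - [[0,0,0],7]
    - [[0,0,0],7]
    - [[0,0,0],6]
    - [[0,0,0],0]
    - [[0,0,0],0]

```text
time_s: 15.95
tcp_pos: [0.4147, 0.0498, 0.107]
ee_rot: [[-0.203, -0.979, -0.0], [-0.979, 0.203, -0.0], [0.0, 0.0, -1.0]]
wrist_force: [-0.2, -0.8, -0.4]
gripper_width: 0.399
gripper_force: 0.0
```

```bash
python3 - <<'E'
from h import *
s=imaging.capture("scene")
cv2.imwrite("pics/g4.png",cv2.resize(s["frame"][100:300,160:360],(600,600),interpolation=cv2.INTER_CUBIC))
q=r.sense();p=q["tcp_pos"];R=np.array(q["ee_rot"]);print(p,R.round(3).tolist(),q["joints"].round(1))
E
```

```text
[0.4147584  0.04984162 0.10703878] [[-0.203, -0.979, -0.0], [-0.979, 0.203, -0.0], [0.0, 0.0, -1.0]] [ 29.3   9.6 -36.6   0.  -43.9 -41.1]
```

View pics/g4.png

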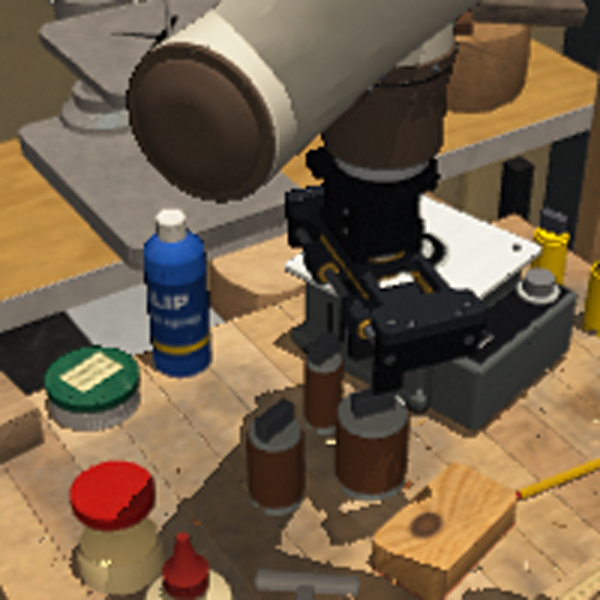

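Emit:
apply_moves:
  moves:
    - [[0,0,0.012],0]
    - [[0,0,0.012],0]
    - [[0,0,0.007],0]
    - [[0,0,0.003],0]
    - [[0,0,0],0]

```text
time_s: 16.42
tcp_pos: [0.4144, 0.0496, 0.0726]
ee_rot: [[-0.205, -0.979, -0.001], [-0.979, 0.205, -0.001], [0.001, 0.001, -1.0]]
wrist_force: [0.0, 0.1, 1.0]
gripper_width: 0.404
gripper_force: 0.0
```

Emit:
apply_moves:
  moves:
    - [[0,0,0],0]
    - [[0,0,0],0]
    - [[0,0,0],0]
    - [[0,0,0],0]
    - [[0,0,0],0]
  hand: 0.0

```text
time_s: 16.83
tcp_pos: [0.4149, 0.05, 0.0734]
ee_rot: [[-0.206, -0.979, 0.0], [-0.979, 0.206, 0.0], [-0.0, -0.0, -1.0]]
wrist_force: [-0.7, 0.1, 2.0]
gripper_width: 0.133
gripper_force: 30.0
```

Emit:
apply_moves:
  moves:
    - [[0,0,0],0]
    - [[0,0,0],0]
    - [[0,0,0],0]

```text
time_s: 17.08
tcp_pos: [0.4149, 0.0499, 0.0734]
ee_rot: [[-0.206, -0.979, 0.0], [-0.979, 0.206, 0.0], [-0.0, -0.0, -1.0]]
wrist_force: [-1.6, 0.7, 3.0]
gripper_width: 0.135
gripper_force: 30.0
```

Emit:
apply_moves:
  moves:
    - [[0,0,-0.01],0]
    - [[0,0,-0.03],0]
    - [[0,0,-0.04],0]
    - [[0,0,-0.04],0]
    - [[0,0,-0.04],0]

```text
time_s: 17.5
tcp_pos: [0.4138, 0.0495, 0.2344]
ee_rot: [[-0.206, -0.979, -0.002], [-0.979, 0.206, -0.0], [0.001, 0.001, -1.0]]
wrist_force: [1.1, 0.9, -3.0]
gripper_width: 0.137
gripper_force: 30.0
```

Emit:
apply_moves:
  moves:
    - [[0,0,-0.025],-6.9]
    - [[0,0,0],-6.9]
    - [[0,0,0],-6.9]
    - [[0,0,0],-6.8]
    - [[0,0,0],0]

```text
time_s: 17.92
tcp_pos: [0.4142, 0.0498, 0.2576]
ee_rot: [[0.271, -0.963, -0.001], [-0.963, -0.271, 0.0], [-0.0, 0.001, -1.0]]
wrist_force: [0.2, -0.7, -2.2]
gripper_width: 0.138
gripper_force: 30.0
```

Emit:
apply_moves:
  moves:
    - [[0.027,-0.0155,0],0]
    - [[0.027,-0.0155,0],0]
    - [[0.027,-0.0155,0],0]
    - [[0.027,-0.0155,0],0]
    - [[0.027,-0.0155,0],0]

```text
time_s: 18.33
tcp_pos: [0.5263, -0.0604, 0.2572]
ee_rot: [[0.266, -0.964, -0.002], [-0.964, -0.266, 0.0], [-0.001, 0.002, -1.0]]
wrist_force: [0.6, 0.2, -2.1]
gripper_width: 0.139
gripper_force: 30.0
```

Emit:
apply_moves:
  moves:
    - [[0.02,-0.0115,0],0]
    - [[0.0085,-0.0042,0],0]
    - [[0,0,0],0]
    - [[0,0,0],0]
    - [[0,0,0],0]

```text
time_s: 18.75
tcp_pos: [0.5477, -0.0819, 0.2578]
ee_rot: [[0.269, -0.963, -0.001], [-0.963, -0.269, 0.0], [-0.001, 0.001, -1.0]]
wrist_force: [0.3, 0.9, -1.8]
gripper_width: 0.134
gripper_force: 30.0
```

```bash
python3 - <<'E'
from h import *
s=imaging.capture("scene");t=imaging.capture("top")
q=r.sense();p=q["tcp_pos"];R=np.array(q["ee_rot"]);print(p,R.round(3).tolist(),q["gripper_width"],q["wrist_force"])
z0=p[2]-.0734
for o in models.cut_out(s,"wide_drum")[:2]:
    m=o["region"];print(o["confidence"],m.sum(),np.argwhere(m).mean(0)[::-1])
    if abs(np.argwhere(m).mean(0)[1]-296)<25: print(fit([(s,m.astype(np.float32))],[cyl(.029,0,.07)],(.5487,-.0825,.27),z0))
for o in models.place_of(s,"spindle_tip")[:2]: print('tip',o["confidence"],onz(s,np.array(o["at"])*[560,420],.158))
cv2.imwrite("pics/g5.png",cv2.resize(s["frame"][100:240,220:360],(600,600),interpolation=cv2.INTER_CUBIC))
E
```

```text
[ 0.5478586  -0.08169903  0.25838991] [[0.27, -0.963, 0.0], [-0.963, -0.27, 0.0], [-0.0, -0.0, -1.0]] 0.13078891857013603 [ 0.31926947  0.08384906 -1.5773883 ]
0.98 753 [298.28419655 141.7436919 ]
(array([546.8, -83. ]), np.float64(94.4))
tip 0.7 [ 0.54553334 -0.08002265  0.158     ]
tip 0.28 [ 0.57575102 -0.1133504   0.158     ]
```

View pics/g5.png

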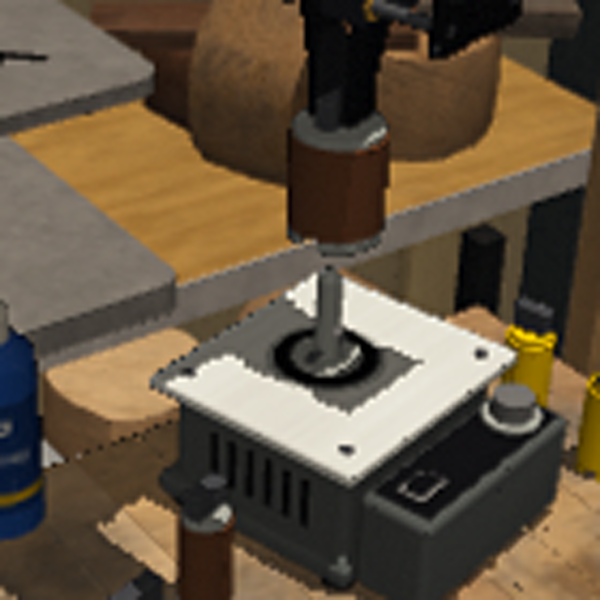

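The drum hangs straight over the spindle, with the tip at crop (329,272) and the drum body centred near column 337. I'll compare the lateral alignment in the image with projections before lowering.

```bash
python3 - <<'E'
from h import *
s=imaging.capture("scene")
p=r.sense()["tcp_pos"]
g=cv2.cvtColor(s["frame"],cv2.COLOR_BGR2GRAY).astype(int)
for row in(130,140,150,168,172): print(row,'drum/spindle exp',proj(s,[p[0],p[1],p[2]-.0734+.035]).round(2),g[row,284:316].tolist())
for z in(.11,.13,.158): print(z,proj(s,[.5487,-.0825,z]).round(2))
for z in(.19,.22,.25): print(z,proj(s,[p[0],p[1],z]).round(2))
print(proj(s,[.5487-.00563,-.0825-.00826,.14])-proj(s,[.5487,-.0825,.14]))
E
```

```text
130 drum/spindle exp [297.63 140.99] [49, 53, 48, 18, 44, 66, 70, 69, 67, 68, 67, 53, 41, 54, 73, 73, 74, 73, 72, 69, 69, 67, 79, 91, 97, 140, 56, 58, 57, 59, 60, 62]
140 drum/spindle exp [297.63 140.99] [38, 34, 39, 23, 25, 28, 30, 30, 33, 31, 33, 33, 33, 33, 33, 36, 35, 33, 40, 41, 39, 40, 38, 37, 33, 32, 68, 142, 138, 137, 137, 135]
150 drum/spindle exp [297.63 140.99] [131, 139, 135, 16, 25, 31, 30, 32, 32, 33, 35, 32, 33, 33, 34, 33, 34, 38, 40, 38, 39, 37, 37, 36, 28, 46, 135, 130, 98, 99, 100, 98]
168 drum/spindle exp [297.63 140.99] [119, 114, 138, 244, 233, 227, 225, 225, 229, 221, 52, 70, 79, 79, 69, 90, 197, 229, 226, 226, 228, 229, 232, 235, 168, 128, 90, 62, 58, 64, 70, 82]
172 drum/spindle exp [297.63 140.99] [98, 98, 101, 97, 94, 90, 120, 224, 231, 175, 57, 73, 79, 79, 67, 105, 233, 226, 225, 224, 223, 225, 228, 226, 225, 224, 225, 225, 225, 225, 228, 232]
0.11 [295.73 178.7 ]
0.13 [296.07 172.17]
0.158 [296.56 162.78]
0.19 [297.06 151.84]
0.22 [297.63 141.07]
0.25 [298.21 129.91]
[3.88932671 0.05591723]
```

Emit:
apply_moves:
  moves:
    - [[0.0006,-0.0011,0.008],0]
    - [[0,0,0.009],0]
    - [[0,0,0.007],0]
    - [[0,0,0.004],0]
    - [[0,0,0.002],0]

```text
time_s: 19.42
tcp_pos: [0.5491, -0.0828, 0.2266]
ee_rot: [[0.269, -0.963, -0.003], [-0.963, -0.269, -0.0], [-0.001, 0.003, -1.0]]
wrist_force: [-0.2, -0.2, -1.5]
gripper_width: 0.131
gripper_force: 30.0
```

Emit:
apply_moves:
  moves:
    - [[0,0,0.002],0]
    - [[0,0,0.002],0]
    - [[0,0,0.002],0]
    - [[0,0,0.002],0]
    - [[0,0,0],0]

```text
time_s: 19.83
tcp_pos: [0.5496, -0.0828, 0.2198]
ee_rot: [[0.269, -0.963, -0.001], [-0.963, -0.269, 0.0], [-0.0, 0.0, -1.0]]
wrist_force: [-0.2, 0.1, -2.1]
gripper_width: 0.133
gripper_force: 30.0
```

Emit:
apply_moves:
  moves:
    - [[0,0,0.001],0]
    - [[0,0,0.0015],0]
    - [[0,0,0.0015],0]
    - [[0,0,0.0015],0]
    - [[0,0,0],0]

```text
time_s: 20.25
tcp_pos: [0.5495, -0.0828, 0.2142]
ee_rot: [[0.269, -0.963, -0.001], [-0.963, -0.269, 0.0], [-0.0, 0.001, -1.0]]
wrist_force: [-0.7, 0.1, -2.2]
gripper_width: 0.134
gripper_force: 30.0
```

Emit:
apply_moves:
  moves:
    - [[0,0,0.0015],0]
    - [[0,0,0.0015],0]
    - [[0,0,0.0015],0]
    - [[0,0,0.0015],0]
    - [[0,0,0],0]

```text
time_s: 20.67
tcp_pos: [0.5495, -0.0828, 0.2082]
ee_rot: [[0.269, -0.963, -0.001], [-0.963, -0.269, 0.0], [-0.0, 0.001, -1.0]]
wrist_force: [-0.2, 0.5, -1.9]
gripper_width: 0.138
gripper_force: 30.0
```

Emit:
apply_moves:
  moves:
    - [[0,0,0.004],0]
    - [[0,0,0.004],0]
    - [[0,0,0.004],0]
    - [[0,0,0.003],0]
    - [[0,0,0],0]

```text
time_s: 21.08
tcp_pos: [0.5492, -0.0828, 0.1925]
ee_rot: [[0.269, -0.963, -0.002], [-0.963, -0.269, 0.0], [-0.001, 0.002, -1.0]]
wrist_force: [0.0, -0.1, -2.4]
gripper_width: 0.138
gripper_force: 30.0
```

Emit:
apply_moves:
  moves:
    - [[0,0,0.002],0]
    - [[0,0,0.002],0]
    - [[0,0,0.0015],0]
    - [[0,0,0],0]

```text
time_s: 21.42
tcp_pos: [0.5496, -0.0827, 0.1878]
ee_rot: [[0.269, -0.963, -0.001], [-0.963, -0.269, 0.0], [-0.0, 0.001, -1.0]]
wrist_force: [0.4, -0.1, -2.3]
gripper_width: 0.134
gripper_force: 30.0
```

Now at the balls; pressing through in small steps.

Emit:
apply_moves:
  moves:
    - [[0,0,0.0015],0]
    - [[0,0,0.001],0]
    - [[0,0,0.001],0]
    - [[0,0,0.001],0]
    - [[0,0,0],0]

```text
time_s: 21.83
tcp_pos: [0.5502, -0.0829, 0.185]
ee_rot: [[0.27, -0.963, 0.002], [-0.963, -0.27, -0.001], [0.001, -0.001, -1.0]]
wrist_force: [-1.7, 0.6, 3.9]
gripper_width: 0.135
gripper_force: 30.0
```

Emit:
apply_moves:
  moves:
    - [[0,0,0.001],0]
    - [[0,0,0.001],0]
    - [[0,0,0.001],0]
    - [[0,0,0.001],0]
    - [[0,0,0],0]

```text
time_s: 22.25
tcp_pos: [0.55, -0.083, 0.1809]
ee_rot: [[0.269, -0.963, 0.002], [-0.963, -0.269, -0.0], [0.001, -0.001, -1.0]]
wrist_force: [-0.4, -0.7, 1.5]
gripper_width: 0.135
gripper_force: 30.0
```

Emit:
apply_moves:
  moves:
    - [[0,0,0.001],0]
    - [[0,0,0.001],0]
    - [[0,0,0.001],0]
    - [[0,0,0.001],0]
    - [[0,0,0],0]

```text
time_s: 22.67
tcp_pos: [0.5495, -0.0827, 0.1748]
ee_rot: [[0.269, -0.963, -0.001], [-0.963, -0.269, 0.0], [-0.0, 0.001, -1.0]]
wrist_force: [-0.4, 0.1, -1.3]
gripper_width: 0.135
gripper_force: 30.0
```

Emit:
apply_moves:
  moves:
    - [[0,0,0.001],0]
    - [[0,0,0.001],0]
    - [[0,0,0.001],0]
    - [[0,0,0],0]

```text
time_s: 23.0
tcp_pos: [0.5496, -0.0827, 0.1723]
ee_rot: [[0.269, -0.963, -0.001], [-0.963, -0.269, 0.0], [-0.0, 0.0, -1.0]]
wrist_force: [-0.0, -0.3, -1.1]
gripper_width: 0.134
gripper_force: 30.0
```

Emit:
apply_moves:
  moves:
    - [[0,0,0.001],0]
    - [[0,0,0.001],0]
    - [[0,0,0.001],0]
    - [[0,0,0],0]

```text
time_s: 23.33
tcp_pos: [0.5501, -0.0829, 0.1715]
ee_rot: [[0.27, -0.963, 0.001], [-0.963, -0.27, -0.001], [0.001, -0.001, -1.0]]
wrist_force: [-2.7, 1.0, 6.4]
gripper_width: 0.135
gripper_force: 30.0
```

Emit:
apply_moves:
  moves:
    - [[0,0,0.001],0]
    - [[0,0,0.0005],0]
    - [[0,0,0],0]

```text
time_s: 23.58
tcp_pos: [0.5503, -0.083, 0.1715]
ee_rot: [[0.27, -0.963, 0.003], [-0.963, -0.27, -0.001], [0.002, -0.002, -1.0]]
wrist_force: [-5.4, 1.1, 12.2]
gripper_width: 0.131
gripper_force: 30.0
```

Emit:
apply_moves:
  moves:
    - [[0,0,0],0]
    - [[0,0,0],0]
    - [[0,0,0],0]

```text
time_s: 23.83
tcp_pos: [0.5503, -0.083, 0.1715]
ee_rot: [[0.27, -0.963, 0.003], [-0.963, -0.27, -0.001], [0.002, -0.002, -1.0]]
wrist_force: [-4.5, 1.6, 11.6]
gripper_width: 0.135
gripper_force: 30.0
```

The drum is fully home: z stays at 0.1715 as the force rises, as expected. Releasing, then on to the button.

Emit:
apply_moves:
  moves:
    - [[0,0,-0.0015],0]
    - [[0,0,0],0]
    - [[0,0,0],0]
    - [[0,0,0],0]
    - [[0,0,0],0]
  hand: 0.035

```text
time_s: 24.25
tcp_pos: [0.5497, -0.0828, 0.1693]
ee_rot: [[0.269, -0.963, -0.001], [-0.963, -0.269, -0.0], [-0.0, 0.001, -1.0]]
wrist_force: [0.6, -1.3, 0.2]
gripper_width: 0.376
gripper_force: 0.0
```

Emit:
apply_moves:
  moves:
    - [[0,0,-0.005],0]
    - [[0,0,-0.02],0]
    - [[0,0,-0.025],0]
    - [[0,0,-0.01],0]
    - [[0,0,0],0]

```text
time_s: 24.67
tcp_pos: [0.5515, -0.0828, 0.2327]
ee_rot: [[0.269, -0.963, 0.007], [-0.963, -0.269, 0.0], [0.002, -0.006, -1.0]]
wrist_force: [-0.5, 0.6, -0.4]
gripper_width: 0.402
gripper_force: 0.0
```

Emit:
apply_moves:
  moves:
    - [[0.011,0.0268,0],0]
    - [[0.011,0.0268,0],0]
    - [[0.011,0.0268,0],0]
    - [[0.011,0.0268,0],0]
    - [[0,0,0],7]
  hand: 0.0

```text
time_s: 25.08
tcp_pos: [0.4538, -0.1555, 0.2283]
ee_rot: [[0.145, -0.989, -0.004], [-0.989, -0.145, 0.001], [-0.002, 0.004, -1.0]]
wrist_force: [-0.6, -0.0, -0.4]
gripper_width: 0.11
gripper_force: 0.0
```

Emit:
apply_moves:
  moves:
    - [[0,0,0],7]
    - [[0,0,0],7]
    - [[0,0,0],7]
    - [[0,0,0],7]
    - [[0,0,0],7]

```text
time_s: 25.5
tcp_pos: [0.4575, -0.1538, 0.2282]
ee_rot: [[-0.45, -0.893, -0.002], [-0.893, 0.45, 0.001], [0.0, 0.002, -1.0]]
wrist_force: [-0.2, -0.7, -0.5]
gripper_width: 0.002
gripper_force: 0.0
```

Emit:
apply_moves:
  moves:
    - [[0,0,0],7]
    - [[0,0,0],7]
    - [[0,0,0],7]
    - [[0,0,0],7]
    - [[0,0,0],7]

```text
time_s: 25.92
tcp_pos: [0.4576, -0.1538, 0.2281]
ee_rot: [[-0.881, -0.473, -0.002], [-0.473, 0.881, 0.001], [0.002, 0.002, -1.0]]
wrist_force: [0.2, -0.2, 0.0]
gripper_width: 0.005
gripper_force: 0.0
```

Emit:
apply_moves:
  moves:
    - [[0,0,0],7]
    - [[0,0,0],6]
    - [[0,0,0],0]
    - [[0,0,0],0]

```text
time_s: 26.25
tcp_pos: [0.4578, -0.1539, 0.2286]
ee_rot: [[-0.962, -0.272, -0.002], [-0.272, 0.962, 0.0], [0.002, 0.001, -1.0]]
wrist_force: [0.6, -0.0, 0.3]
gripper_width: 0.008
gripper_force: 0.0
```

```bash
python3 - <<'E'
from h import *
s=imaging.capture("scene")
cv2.imwrite("pics/g6.png",cv2.resize(s["frame"][100:280,200:380],(600,600),interpolation=cv2.INTER_CUBIC))
q=r.sense();print(q["tcp_pos"],np.round(q["ee_rot"],3).tolist(),q["gripper_width"],q["wrist_force"])
for o in models.place_of(s,"button_top")[:3]: uv=np.array(o["at"])*[560,420];print(o["confidence"],uv,onz(s,uv,.0935))
for o in models.place_of(s,"wide_drum")[:2]: uv=np.array(o["at"])*[560,420];print(o["confidence"],uv,onz(s,uv,.098))
print(proj(s,[.458,-.154,.0935]))
for o in models.cut_out(s,"wide_drum")[:2]:
    m=o["region"].astype(np.float32);c=np.argwhere(m>0).mean(0)[::-1];print(c)
    if abs(c[0]-296)<20:
        for z in(.098,.105,.112): print(z,fit([(s,m)],[cyl(.029,0,.07),box(.012,.034,.07,.088)],(.5495,-.083,.272),z))
E
```

```text
[ 0.45795562 -0.15391942  0.22883472] [[-0.962, -0.272, -0.001], [-0.272, 0.962, 0.0], [0.001, 0.001, -1.0]] 0.008078068674752397 [-0.1258881  -0.5695174  -0.29154879]
0.54 [339.808 192.696] [ 0.45425748 -0.15415893  0.0935    ]
0.7 [294.672 183.414] [ 0.54659052 -0.0781688   0.098     ]
[338.79448576 192.02021386]
[296.75319149 170.57021277]
0.098 (array([548.8, -84. ]), np.float64(59.8))
0.105 (array([540.6, -77.7]), np.float64(75.2))
0.112 (array([532.4, -71.4]), np.float64(94.1))
[305.08005307 204.89252543]
0.098 (array([363.,   3.]), np.float64(3480.6))
0.105 (array([473.9,  30.6]), np.float64(3651.1))
0.112 (array([351.5,  13.7]), np.float64(3430.3))
```

View pics/g6.png

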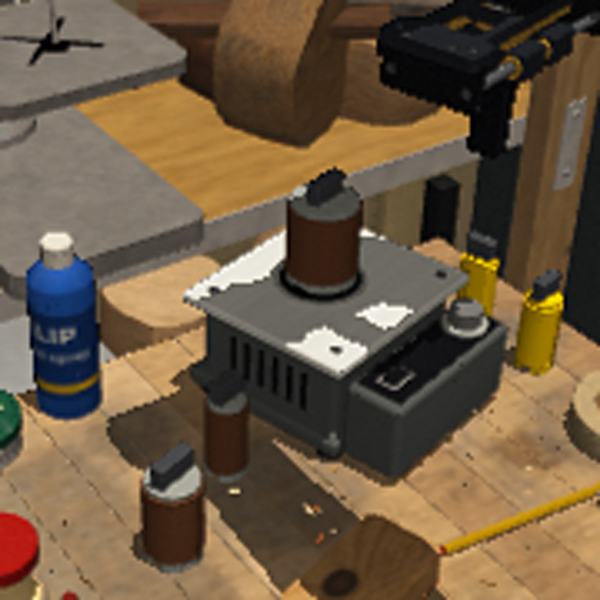

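The wide drum sits home on the seat (the silhouette fits best at seat height). The button at (466,320) is free and the tool is above it. Lowering onto it.

Emit:
apply_moves:
  moves:
    - [[0,0,0.03],0]
    - [[0,0,0.035],0]
    - [[0,0,0.03],0]
    - [[0,0,0.018],0]
    - [[0,0,0.01],0]

```text
time_s: 26.87
tcp_pos: [0.4565, -0.1539, 0.1039]
ee_rot: [[-0.963, -0.27, -0.005], [-0.27, 0.963, 0.0], [0.005, 0.002, -1.0]]
wrist_force: [0.7, 0.4, 0.1]
gripper_width: 0.002
gripper_force: 0.0
```

Emit:
apply_moves:
  moves:
    - [[0,0,0.004],0]
    - [[0,0,0.002],0]
    - [[0,0,0],0]
    - [[0,0,0],0]

```text
time_s: 27.2
tcp_pos: [0.4591, -0.154, 0.1015]
ee_rot: [[-0.963, -0.27, 0.002], [-0.27, 0.963, -0.0], [-0.002, -0.001, -1.0]]
wrist_force: [-0.9, 0.3, 0.2]
gripper_width: 0.004
gripper_force: 0.0
```

Emit:
apply_moves:
  moves:
    - [[0,0,0.003],0]
    - [[0,0,0.003],0]
    - [[0,0,0.002],0]
    - [[0,0,0.002],0]
    - [[0,0,0],0]

```text
time_s: 27.62
tcp_pos: [0.4587, -0.154, 0.0907]
ee_rot: [[-0.963, -0.269, 0.001], [-0.269, 0.963, -0.0], [-0.001, -0.0, -1.0]]
wrist_force: [-0.3, 0.7, 2.8]
gripper_width: 0.01
gripper_force: 1.3
```

Emit:
apply_moves:
  moves:
    - [[0,0,0.0015],0]
    - [[0,0,0.001],0]
    - [[0,0,0],0]

```text
time_s: 27.87
tcp_pos: [0.4587, -0.154, 0.0889]
ee_rot: [[-0.963, -0.27, 0.001], [-0.27, 0.963, -0.0], [-0.001, -0.0, -1.0]]
wrist_force: [-2.3, 0.9, 6.3]
gripper_width: 0.008
gripper_force: 3.3
```

At the first stop (6.3 N). I'll hold there for about a second, then press fully.

Emit:
apply_moves:
  moves:
    - [[0,0,0],0]
    - [[0,0,0],0]
    - [[0,0,0],0]
    - [[0,0,0],0]
    - [[0,0,0],0]

```text
time_s: 28.28
tcp_pos: [0.4587, -0.154, 0.0889]
ee_rot: [[-0.963, -0.27, 0.001], [-0.27, 0.963, -0.0], [-0.001, -0.0, -1.0]]
wrist_force: [-1.8, 1.9, 6.4]
gripper_width: 0.001
gripper_force: 3.3
```

Emit:
apply_moves:
  moves:
    - [[0,0,0],0]
    - [[0,0,0],0]
    - [[0,0,0],0]
    - [[0,0,0],0]
    - [[0,0,0],0]

```text
time_s: 28.7
tcp_pos: [0.4587, -0.154, 0.0889]
ee_rot: [[-0.963, -0.27, 0.001], [-0.27, 0.963, -0.0], [-0.001, -0.0, -1.0]]
wrist_force: [-0.9, 0.6, 6.3]
gripper_width: 0.006
gripper_force: 3.3
```

Emit:
apply_moves:
  moves:
    - [[0,0,0.001],0]
    - [[0,0,0.0015],0]
    - [[0,0,0.0015],0]
    - [[0,0,0.0015],0]
    - [[0,0,0],0]

```text
time_s: 29.12
tcp_pos: [0.4588, -0.154, 0.0847]
ee_rot: [[-0.963, -0.27, 0.001], [-0.27, 0.963, -0.001], [-0.001, -0.001, -1.0]]
wrist_force: [-4.6, 2.8, 14.9]
gripper_width: 0.007
gripper_force: 7.8
```

Emit:
apply_moves:
  moves:
    - [[0,0,0.0015],0]
    - [[0,0,0.001],0]
    - [[0,0,0],0]

```text
time_s: 29.37
tcp_pos: [0.4589, -0.1541, 0.0844]
ee_rot: [[-0.963, -0.271, 0.001], [-0.271, 0.963, -0.001], [-0.001, -0.002, -1.0]]
wrist_force: [-8.9, 6.4, 30.1]
gripper_width: 0.002
gripper_force: 15.6
```

Fully down (hard stop at 30 N). Letting go and backing off.

Emit:
apply_moves:
  moves:
    - [[0,0,-0.005],0]
    - [[0,0,-0.01],0]
    - [[0,0,-0.025],0]
    - [[0,0,-0.035],0]
    - [[0,0,-0.035],0]

```text
time_s: 29.78
tcp_pos: [0.4572, -0.154, 0.1904]
ee_rot: [[-0.963, -0.269, -0.003], [-0.269, 0.963, 0.0], [0.003, 0.001, -1.0]]
wrist_force: [1.4, 0.3, 0.0]
gripper_width: 0.005
gripper_force: 0.0
```

Emit:
apply_moves:
  moves:
    - [[0,0,-0.02],0]
    - [[0,0,0],0]
    - [[0,0,0],0]
    - [[0,0,0],0]

```text
time_s: 30.12
tcp_pos: [0.4574, -0.1538, 0.209]
ee_rot: [[-0.963, -0.269, -0.002], [-0.269, 0.963, 0.001], [0.002, 0.001, -1.0]]
wrist_force: [-0.4, -0.1, -0.0]
gripper_width: 0.006
gripper_force: 0.0
```

```bash
python3 - <<'E'
from h import *
s=imaging.capture("scene")
cv2.imwrite("pics/g7.png",cv2.resize(s["frame"][110:320,130:410],(800,600),interpolation=cv2.INTER_CUBIC))
q=r.sense();print(q["time_s"],q["tcp_pos"],q["wrist_force"])
E
```

```text
30.1667 [ 0.45730938 -0.15385889  0.20860732] [-0.02923566  0.60915206  0.37306081]
```

View pics/g7.png

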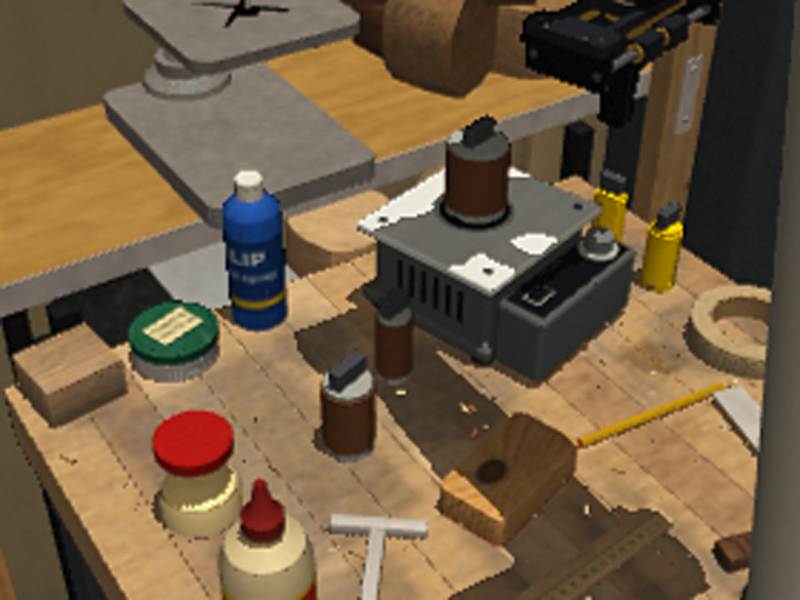

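The wide drum is home at (477,180), the slim drum stands at (393,345), the button at (600,245) is free again, and everything else is upright and in place.

```bash
python3 -c "
from station import r
print(r.finish_job())"
```

```text
the job is handed in; nothing more can be done
None
```

The job is done and handed in at about 30 s: the slim drum stands upright on the bench, the widest drum is fully home on the seat, the button was held about 1.1 s at its first stop, pressed fully down and let go, and nothing was knocked over.

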